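# Load the lift stage and hold it up with the lever jack

## Task

Hang the test weight by its eye on the hook of the lift stand's stage and let go of it, then stand the small lever jack flat on the table with its round saddle centred under the stage's lift pad. Pump the jack's handle to seat the saddle - all the way down, then all the way back up - and press it fully down again, and finish while holding it down so that the jack carries the loaded stage; the program ends holding. Do not lift the stage by hand, and leave the beaker and the stoppered bottle alone.

Things in the scene. Friction and masses are not known exactly. Their poses are not given: they have to be found in the camera images.
- stand: Lift stand, fixed to the table. Origin: on the table straight below the lift pad; x points from the hook to the column, y left, z up. Grey foot plate (x +38 to +76 mm, 100 mm wide, 12 tall), column 34 mm wide, 262 tall; on it slides the stage, an arm 32 mm wide, 102 to 126 mm above the table at rest. The jack stands on the bare table under the pad, its length along y, coming in from +y.
- stage (a joint): Height of the stage above its rest, m: 0 at rest on its stop, up to 0.060. The stage weighs 0.45 kg and falls back when not held up.
- lift_pad (a point): Centre of the lower face of the lift pad, a black round boss of 26 mm diameter under the stage arm, 96.5 mm above the table at rest. The round screw head on top of the arm and a scribed line on each side of the arm stand straight over it.
- hook_seat (a point): Where the eye hangs: top of the hook's level rod (7 mm thick), 117.5 mm above the table at rest, at x = -70 mm of the stand. The rod leaves the arm's front at x = -42 mm and points to -x; at -94 mm it turns up and ends at -101 mm with its tip 8 mm above the rod's top. The eye goes over the tip and along the rod.
- weight: Test weight, about 0.22 kg: steel disc 48 mm wide, 36 tall, under a wire eye (7 mm wire, 45 mm wide over all) open along its x axis, opening 31 mm wide (y), from 36 to 70 mm above the base. On the eye an upright grip block, 22 (x) x 16 (y) mm, 77.5 to 116.5 mm above the base: grip it across y, fingertips above 79 mm. Origin: centre of the base.
- eye (a point): On the weight: middle of the underside of the eye's top wire, 70.5 mm above the base; it rests on the hook rod when hung.
- jack: Lever jack, loose, about 0.75 kg: dark base plate 215 x 52 x 8 mm (x -105 to +110 mm). Origin: on its underside straight below the handle's pivot; x points from pivot to saddle, z up. Two grey cheeks at the origin, 30 mm long (x), 36 mm over both (y), 54 tall: grip it there across y. Saddle column at x = +90 mm; the handle leaves the cheeks towards -x.
- saddle_top (a point): Centre of the top of the jack's saddle, a disc of 36 mm diameter at x = +90 mm of the jack; 84.5 mm above the table with the handle up (12 mm below the pad). It rises 6 mm per 0.1 rad of handle, 36 mm in all, and meets the pad at about 0.2 rad.
- paddle (a point): Middle of the upper face of the handle's black paddle, 46 x 42 x 10 mm, 125 mm from the pivot, 6 mm above the handle's centre line; 104 mm above the table when up, 31 mm when fully down. The pivot is 44 mm above the jack's origin; the handle slopes up 0.45 rad from level at first and ends 0.15 rad below level.
- handle (a joint): Handle angle, rad: 0 fully up (where its spring returns it), 0.60 fully down. Pushing the paddle down takes 3 to 5 N free and up to about 9 N with the loaded stage.
- beaker: Bystander: glass beaker, 40 x 44 x 60 mm, loose. Origin: centre of its base.
- dropper_bottle: Bystander: brown stoppered bottle, 53 mm in diameter, 112 mm tall, loose. Origin: centre of its base.

How it is judged (in metres and radians):
On the way, in this order (a step that is already met when the one before it is completed fails the run):
1. the weight hangs on the hook by its eye, let go (distance between eye and hook_seat below 0.03 m and height (world z) of weight above 0.035 m and contact force between weight and stand above 1 N and contact force between each of the arm, the fingers and weight below 0.1 N), for 0.2 s.
2. the jack stands flat on the table, saddle under the lift pad, handle up (horizontal distance between saddle_top and lift_pad below 0.012 m and height (world z) of jack below 0.004 m and angle between jack's own z axis and vertical below 0.06 rad and value of joint handle below 0.1 rad), for 0.2 s.
3. the handle is pumped down and the stage rises (value of joint handle above 0.5 rad and value of joint stage above 0.014 m), for 0.1 s.
4. the handle comes back up (value of joint handle below 0.1 rad and value of joint stage below 0.004 m), for 0.1 s.
At the end, for the whole second after the job is handed in: Robot still pushes the handle down (over 0.5 of 0.6 rad, over 1.5 N on the jack); flat jack, saddle within 12 mm of the pad centre and bearing over 3 N; stage 14 mm or more above rest, not touched by the robot; weight hanging still by its eye on the hook, untouched (all of step 3 and contact force between any of the fingers, the arm and jack above 1.5 N and contact force between jack and stand above 3 N and contact force between each of the arm, the fingers and stand below 0.5 N and horizontal distance between saddle_top and lift_pad below 0.012 m and angle between jack's own z axis and vertical below 0.06 rad and height (world z) of jack below 0.006 m and distance between eye and hook_seat below 0.03 m and contact force between weight and stand above 1 N and contact force between each of the arm, the fingers and weight below 0.1 N and height (world z) of weight above 0.045 m and linear speed of weight below 0.05 m/s); the arm keeps its last pose, push and grip.
It fails at once if the beaker is moved or tipped (distance of beaker from where it was at the start of the episode above 0.02 m or angle between beaker's own z axis and vertical above 0.4 rad).
It fails at once if the bottle is moved or tipped (distance of dropper_bottle from where it was at the start of the episode above 0.02 m or angle between dropper_bottle's own z axis and vertical above 0.4 rad).
It fails at once if the stage is lifted by hand (value of joint stage above 0.012 m and contact force between jack and stand below 0.1 N and contact force between any of the arm, the fingers and stand above 1 N).
It also fails if it takes over 64 s, if anything falls off the work surface, if the arm or the gripper's body presses on something with over 40 N, if the wrist force passes 120 N, or if a joint passes its speed limit or range.

## Robot

A 6-joint arm with a two-finger parallel gripper is mounted at the origin on the work surface; the furniture and walls round the work are solid. World frame = base frame: x ahead of the robot, y to its left, z up, the work surface at z = 0. Lengths are in mm, angles in degrees, forces in N, time in s.
With the tool pointing down it reaches from about 300 to 850 mm from the base axis. Payload 4.2 kg.
Tool frame: the origin (TCP) lies between the finger pads; the fingertips stand 14 mm ahead of it and the grasp point (between the pads) lies 5 mm behind it; z points along the fingers, y is the line along which they close (so a half turn about z gives the same grasp; the last joint's range is limited). The gripper opens to 91 mm and grips with 3 to 60 N. Pads are 32 mm wide; open, the fingers measure 118 mm over their backs; the gripper's body (76 mm by 178 mm) begins 60 mm behind the grasp point.
Start: joints at [68.354, 18.312, 89.639, -0, 72.044, -1.146], TCP at [201.376, 538.6, 227.976] pointing down, gripper open.
Joint ranges: [-177.97, 177.97], [-48.28, 115.42], [12.27, 149.76], [-77.06, 257.06], [2.81, 150.46], [-146.56, 146.56]. Speed limits (degrees/s): [147.25, 147.25, 180, 180, 180, 180].

## Interface

Orientations are given as [roll, pitch, yaw] about the fixed x, y, z axes, in that order (R = Rz(yaw) Ry(pitch) Rx(roll)).
In Python, from workcell import * gives the robot as it stands. The module is installed in compiled form; this text tells all that it offers.
- The arm moves only by the tool send_rows, never from a script. Its argument "deltas" is a list of rows, each a list of 2 entries, a list of its own where there are three numbers: the shift along the tool's x, y, z normalised to -1 to 1, where 1 is 0.5 m, then the turn, a rotation vector about the tool's x, y, z normalised to -1 to 1, where 1 is 0.5 rad. A call has 1 to 10 rows; each row shifts and turns the commanded pose from where the row before left it, along the tool's axes as they then stand; what a row does not reach is not made up. A row lasts 1/10 s, in which the tool goes at most 50 mm and 8.59 degrees, less where a joint would pass 70% of its speed; a pose out of reach is approached as far as the arm can. A call with a number of a shift or a turn outside -1 to 1 is refused whole. A call with a gripper value outside its range is refused whole. "grip" is the closure, from 0 (fully open) to 1 (shut), set as the call begins (left out, the last holds). The fingers move at their own pace and stop on an object; "grip_force" is the grip in N (left out, the last holds). Time passes only in rows, so rows that do not move let the fingers close. It gives the time, the measured TCP pose, the force, the opening and the grip force at its end, in the units of the state.
- state(): the state, without advancing time (a new reading comes with each control period).
- grab_frame(name): name is "scene" or "top"; returns the picture (480x640x3 uint8, red, green, blue); there is no depth.
- calibration(name): a dict with "mtx" (3x3 intrinsics, pixels), "R" (3x3) and "t" (3): a world point X has camera coordinates R X + t. Camera axes: x right, y down, z forward; pixel columns grow to the right and rows downward; lengths in mm; the calibration is good to about 2 mm. A picture is of the moment at which its call begins. calibration takes no time and is no camera call.
- job_done(): hands the job in; it is judged then, once.
Trained networks look in the newest picture that a camera, given by its name, has taken for a name from the list of things; names that differ only in an ending like _2 or _b are one class to them, and where a whole thing is asked for, a point or a joint stands for the part that bears it (a point fixed in the world has none). Each returns a list of dicts, best first, with "p" (0 to 1); they miss things now and then, are a little off and sometimes report something else, mostly with a low value. They report only what shows in the picture. A call takes as long as a camera call.
- trace(camera, label): "pixels" (480x640 bool, what is visible of it) and "bbox" ([left, top, width, height] in pixels, round what is visible of it).
The state is a dict: "time_s": time; "qpos": joint angles; "qvel": joint speeds; "effort": joint torques, N m; "ee_pos": TCP position; "ee_rot": TCP orientation; "force": force on the tool from outside, world axes, zero at the start; "torque": the same for the moment, N m; "gripper_width": finger opening in mm; "gripper_force": force on a finger pad.
Only numpy, scipy, OpenCV 4.12 (cv2) and the standard library are available. Lean on these libraries where they do the work, as an engineer would, in place of code of your own. Each camera call takes 0.05 s, during which the arm holds its last target. There are 200 camera calls.

## Working session

There is one attempt and no reset: what is moved stays moved. The work goes in short steps, Python scripts to look and compute and a tool call to move; the robot and the scene stay as the last step left them, time stands still between calls to the robot, and variables do not carry over. Pictures are saved under pics/ and viewed, at most 11 in all, crops included, and the job is handed in when it is done.

Besides the shell and the picture viewer there is one more tool, called after ">>>" in YAML: its name, and indented under it one key for each argument. send_rows: Moves the arm, as the interface text tells. Scaled input: -1 to 1 covers 0.5 m each way for a shift and 0.5 rad each way for a turn. Its arguments: {"type":"object","properties":{"deltas":{"type":"array","items":{"type":"array"}},"grip":{"type":"number"},"grip_force":{"type":"number"}},"required":["deltas"]}

```bash
mkdir -p pics; python3 - <<'E'
from workcell import *
import cv2,numpy as np
s=state();print({k:np.round(s[k],3).tolist() for k in('time_s','ee_pos','ee_rot','qpos','gripper_width')})
for n in('scene','top'):
    im=grab_frame(n);cv2.imwrite(f'pics/{n}0.png',im[:,:,::-1])
    c=calibration(n);print(n,np.round(c['mtx'],1).tolist(),np.round(c['R'],4).tolist(),np.round(c['t'],1).tolist())
    for l in('stand','stage','weight','jack','handle','saddle_top','paddle','beaker','dropper_bottle'):
        try:
            print(l,[(round(float(d['p']),2),d['bbox'],np.round(np.argwhere(d['pixels']).mean(0)[::-1],1).tolist()) for d in trace(n,l)[:2]])
        except Exception as e: print(l,e)
E
```

```text
{'time_s': 0.0, 'ee_pos': [201.188, 538.141, 227.156], 'ee_rot': [-179.902, -0.0, 159.5], 'qpos': [68.355, 18.349, 89.706, -0.002, 72.044, -1.144], 'gripper_width': 90.91}
scene [[538.6, 0.0, 313.7], [0.0, 538.6, 240.0], [0.0, 0.0, 1.0]] [[0.7366, -0.6764, -0.0008], [-0.4154, -0.4514, -0.7898], [0.5338, 0.582, -0.6134]] [-230.2, 292.3, 879.7]
stand [(0.92, [356.2, 154.8, 79.7, 127.0], [408.2, 221.9])]
stage [(0.6, [357.8, 202.0, 72.9, 53.9], [402.2, 227.2])]
weight [(0.85, [427.9, 309.6, 30.1, 57.3], [444.7, 341.9])]
jack [(0.77, [233.7, 171.2, 83.6, 85.7], [277.7, 219.7])]
handle [(0.69, [232.2, 168.5, 47.3, 47.4], [253.9, 189.7])]
saddle_top [(0.54, [296.7, 214.3, 14.3, 12.8], [304.5, 219.6])]
paddle [(0.73, [231.8, 170.0, 50.0, 46.3], [252.7, 188.8])]
beaker [(0.92, [265.2, 241.7, 19.7, 34.5], [276.8, 257.3]), (0.58, [359.3, 199.9, 71.4, 61.0], [401.3, 227.5])]
dropper_bottle [(0.71, [225.4, 216.0, 25.7, 56.9], [235.5, 243.8])]
top [[508.4, 0.0, 314.9], [0.0, 508.4, 247.1], [0.0, 0.0, 1.0]] [[-0.0052, -0.9999, -0.0153], [-0.9888, 0.0075, -0.1491], [0.1492, 0.0144, -0.9887]] [125.0, 409.1, 978.8]
stand [(0.7, [353.6, 108.6, 58.3, 127.4], [385.0, 158.5])]
stage [(0.87, [371.0, 132.8, 29.1, 105.4], [383.5, 174.9])]
weight [(0.78, [466.6, 224.3, 42.0, 27.3], [487.8, 238.4])]
jack [(0.75, [155.9, 210.3, 136.9, 33.9], [226.9, 227.7])]
handle [(0.76, [156.5, 216.7, 80.2, 18.9], [187.2, 225.2])]
saddle_top [(0.71, [268.3, 208.8, 17.0, 19.9], [276.6, 217.7]), (0.16, [273.6, 256.4, 24.5, 23.6], [286.9, 269.0])]
paddle [(0.82, [158.1, 213.5, 78.1, 25.3], [187.5, 224.8])]
beaker [(0.58, [271.9, 259.3, 23.4, 21.9], [286.0, 268.6])]
dropper_bottle [(0.91, [235.1, 282.2, 29.4, 28.9], [247.8, 296.6])]
```

View pics/scene0.png

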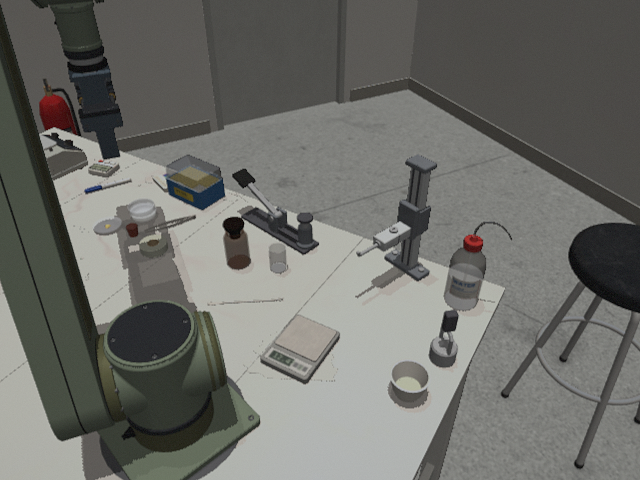

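View pics/top0.png

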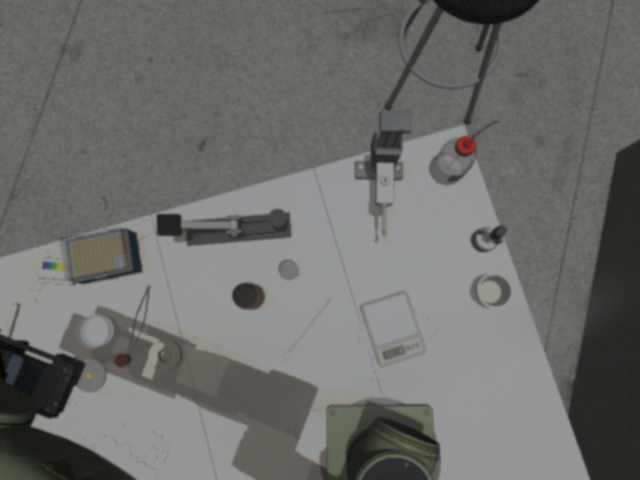

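The scene picture shows the jack at about (278,215), the stand at (408,220), the weight at (445,342), the beaker at (277,258) and the bottle at (236,243). The top picture shows the jack lying roughly along -y, its saddle at (277,218), the hook end at (380,237) and the weight at (488,238). Next I'll enlarge crops to get orientations.

```bash
python3 - <<'E'
import cv2,numpy as np
s=cv2.imread('pics/scene0.png');t=cv2.imread('pics/top0.png')
def crop(im,x,y,w,h,k):
    return cv2.resize(im[y:y+h,x:x+w],None,fx=k,fy=k,interpolation=cv2.INTER_CUBIC)
# weight: scene 420..470,300..375 ; top 455..515,210..260
a=np.zeros((600,800,3),np.uint8)
c=crop(s,415,303,60,70,6);a[:420,:360]=c
c=crop(t,460,215,55,45,8);a[:360,360:800]=c
c=crop(t,350,105,65,0+40,3);
a[420:540,:195]=c
cv2.imwrite('pics/w.png',np.clip(a*1.6,0,255).astype(np.uint8))
b=np.zeros((600,800,3),np.uint8)
b[:300,:400]=crop(s,345,195,100,75,4); b[:300,400:]=crop(t,340,140,80,60,5)
b[300:,:400]=crop(s,228,165,100,75,4)[:, :]; b[300:480,400:]=crop(t,150,195,160,72,2.5)
b[300+180:,400:]=0
cv2.imwrite('pics/s.png',np.clip(b*1.6,0,255).astype(np.uint8))
E
```

```text
(no output)
```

View pics/w.png

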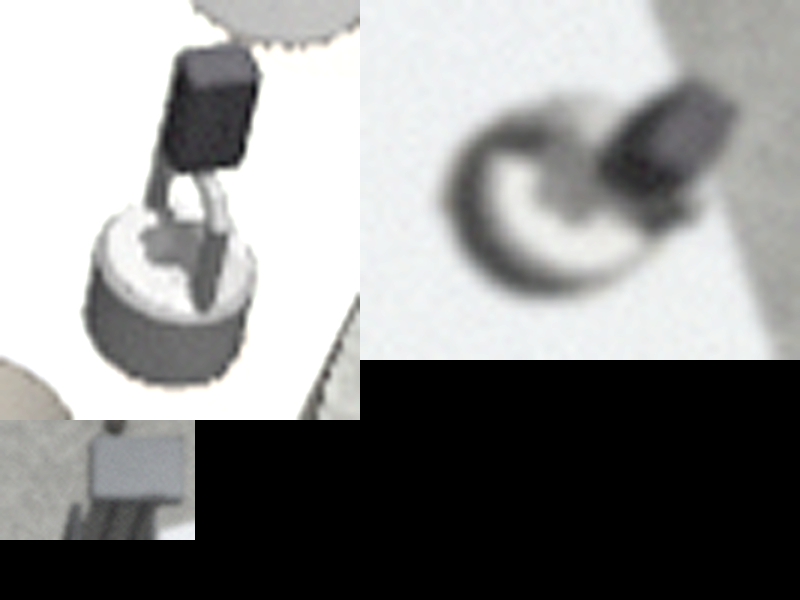

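View pics/s.png

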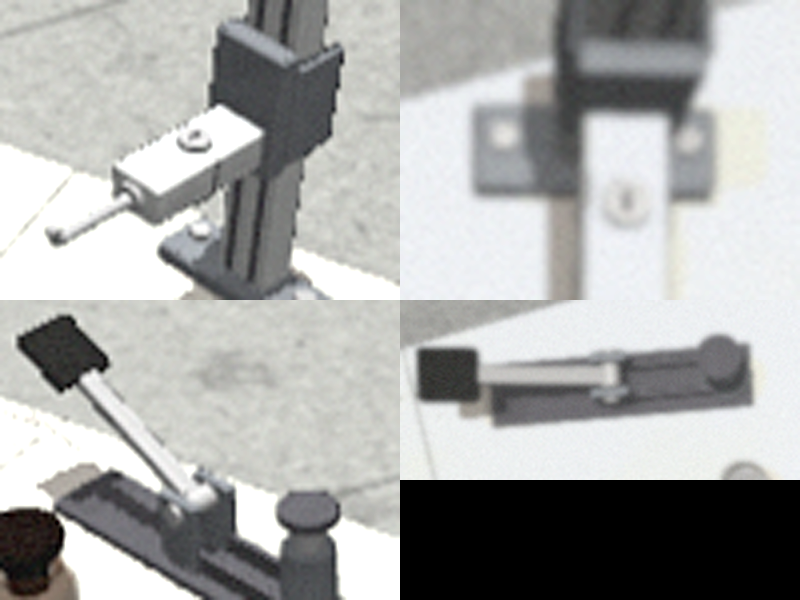

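```bash
cat > h.py <<'E'
import numpy as np
from scipy.optimize import least_squares
from workcell import *
C={n:calibration(n) for n in('scene','top')}
def proj(n,X):
    c=C[n];p=(np.atleast_2d(X)@np.array(c['R']).T+c['t'])@np.array(c['mtx']).T;return p[:,:2]/p[:,2:]
def back(n,u,v,z):
    c=C[n];R=np.array(c['R']);d=R.T@np.linalg.solve(c['mtx'],[u,v,1]);o=-R.T@np.array(c['t']);return o+d*(z-o[2])/d[2]
def pose(p,X):
    c,s=np.cos(p[2]),np.sin(p[2]);return np.asarray(X,float)@np.array([[c,s,0],[-s,c,0],[0,0,1]])+[p[0],p[1],0]
def fit(obs,p0):
    f=lambda p:np.concatenate([(proj(n,pose(p,X))[0]-uv) for n,X,uv in obs])
    r=least_squares(f,p0,loss='soft_l1');print(np.round([*r.x[:2],np.degrees(r.x[2])],1));print(np.round(r.fun.reshape(-1,2),1).tolist());return r.x
E
python3 - <<'E'
from h import *
sc=lambda x,y:(345+x/4,195+y/4); tp=lambda x,y:(340+(x-400)/5,140+y/5)
print('stand');st=fit([('scene',[0,0,128],sc(195,138)),('top',[0,0,128],tp(627,203)),('scene',[-101,0,125],sc(52,235)),
 ('top',[38,50,12],tp(473,193)),('top',[38,-50,12],tp(712,200)),('scene',[-42,16,126],sc(113,165)),('scene',[-42,-16,126],sc(147,188))],[500,-150,0])
sj=lambda x,y:(228+x/4,165+(y-300)/4); tj=lambda x,y:(150+(x-400)/2.5,195+(y-300)/2.5)
print('jack');j=fit([('scene',[90,0,84.5],sj(308,508)),('top',[90,0,84.5],tj(722,362)),('top',[-105,-26,8],tj(493,425)),('top',[110,-26,8],tj(752,403)),('top',[110,26,8],tj(750,344)),
 ('scene',[-105,-26,8],sj(55,505)),('top',[-115.2,0,103.8],tj(448,374)),('scene',[-115.2,0,103.8],sj(62,350))],[480,150,-1.5])
sw=lambda x,y:(415+x/6,303+y/6); tw=lambda x,y:(460+(x-360)/8,215+y/8)
print('weight')
for n,q,z in[('scene',sw(218,65),116.5),('scene',sw(175,262),36),('top',tw(695,118),116.5),('top',tw(570,195),36),('scene',sw(205,303),36),('scene',sw(157,208),36),('top',tw(655,215),40)]: print(n,np.round(back(n,*q,z),1))
# block top face corners
for q in[(187,50),(245,42),(260,75),(180,85)]: print('sc',np.round(back('scene',*sw(*q),116.5),1))
for q in[(685,80),(738,108),(705,160),(645,128)]: print('tp',np.round(back('top',*tw(*q),116.5),1))
for n,q,z in[('top',(288.5,268.5),60),('top',(247,294),112)]: print(n,np.round(back(n,*q,z),1))
E
```

```text
stand
[  517.4    -9.3 -1440.1]
[[-1.1, 0.7], [0.4, -0.1], [-0.7, -0.7], [-0.4, -0.1], [0.4, -1.9], [-0.9, -0.2], [2.8, 1.5]]
jack
[ 452.6  279.4 -446. ]
[[-0.6, -0.0], [0.2, -2.1], [0.6, 0.2], [1.9, 1.0], [1.0, -0.3], [-1.4, -1.0], [-0.8, -0.6], [-1.0, -1.4]]
weight
scene [ 423.7 -221.2  116.5]
scene [ 422.1 -222.2   36. ]
top [ 426.4 -218.9  116.5]
top [ 422.  -215.8   36. ]
scene [ 415.9 -237.5   36. ]
scene [ 435.3 -205.7   36. ]
top [ 416.3 -235.    40. ]
sc [ 422.1 -211.7  116.5]
sc [ 436.8 -220.9  116.5]
sc [ 429.2 -231.4  116.5]
sc [ 409.6 -218.6  116.5]
tp [ 435.2 -217.1  116.5]
tp [ 428.6 -228.7  116.5]
tp [ 416.7 -220.6  116.5]
tp [ 424.1 -207.5  116.5]
top [364.4 172.9  60. ]
top [313.  244.3 112. ]
```

```bash
cat >> h.py <<'E'
def go(x,y,z,yaw):
    "shift (tool axes, normalised) from measured pose and turn about tool z to a target with the tool down"
    from scipy.spatial.transform import Rotation as R
    s=state();r=R.from_euler('xyz',s['ee_rot'],degrees=True);d=r.inv().apply(np.array([x,y,z])-s['ee_pos'])/500
    w=(r.inv()*R.from_euler('xyz',[180,0,yaw],degrees=True)).as_rotvec()/.5
    print('t',round(s['time_s'],2),'pos',np.round(s['ee_pos'],1),'rot',np.round(s['ee_rot'],2),'F',np.round(s['force'],1),'w',np.round(s['gripper_width'],1),round(float(np.mean(s['gripper_force'])),1),'q',np.round(s['qpos'],0))
    print('shift',np.round(d,4),'rows>=',round(np.linalg.norm(d)/.1,1),'turn',np.round(w,3))
E
ls
```

```text
h.py
pics
```

>>> send_rows:
  deltas:
    - [[0,0,0],[0,0,0.2]]
    - [[0,0,0],[0,0,0.2]]
    - [[-0.0656,-0.0583,0],[0,0,0]]
    - [[-0.0656,-0.0583,0],[0,0,0]]
    - [[-0.0656,-0.0583,0],[0,0,0]]
    - [[-0.0656,-0.0583,0],[0,0,0]]
    - [[-0.0656,-0.0583,0],[0,0,0]]
    - [[-0.0656,-0.0583,0],[0,0,0]]
    - [[-0.0656,-0.0583,0],[0,0,0]]
    - [[-0.0656,-0.0583,0],[0,0,0]]
  grip: 0

```text
time_s: 2.0
ee_pos: [300.7, 200.3, 228.2]
ee_rot: [179.9, 0.0, 148.1]
force: [0.7, 0.0, -0.3]
gripper_width: 91.3
gripper_force: 0.0
```

>>> send_rows:
  deltas:
    - [[-0.0656,-0.0583,0],[0,0,0]]
    - [[-0.0656,-0.0583,0],[0,0,0]]
    - [[-0.0656,-0.0583,0],[0,0,0]]
    - [[-0.0656,-0.0583,0],[0,0,0]]
    - [[-0.0656,-0.0583,0],[0,0,0]]
    - [[-0.0656,-0.0583,0],[0,0,0]]
    - [[-0.0656,-0.0583,0],[0,0,0]]
    - [[-0.0656,-0.0583,0],[0,0,0]]
    - [[-0.0656,-0.0583,0],[0,0,0]]
    - [[-0.0656,-0.0583,0],[0,0,0]]

```text
time_s: 3.0
ee_pos: [424.7, -221.1, 228.1]
ee_rot: [180.0, 0.0, 148.0]
force: [0.9, 0.5, -0.3]
gripper_width: 91.1
gripper_force: 0.0
```

```bash
python3 - <<'E'
from h import *
import cv2
go(424,-219.5,95.5,148)
a=grab_frame('scene');b=grab_frame('top')
im=np.hstack([cv2.resize(a[270:370,400:500],(400,400)),cv2.resize(b[180:280,440:540],(400,400))])
cv2.imwrite('pics/w1.png',np.clip(im[:,:,::-1]*1.5,0,255).astype(np.uint8))
E
```

```text
t 3.0 pos [ 424.7 -221.1  228.1] rot [1.7998e+02 3.0000e-02 1.4800e+02] F [ 0.9  0.5 -0.3] w 91.1 0.0 q [-29.  10. 102.   0.  69. -87.]
shift [0.003  0.0017 0.2651] rows>= 2.7 turn [ 0.001  0.001 -0.   ]
```

View pics/w1.png

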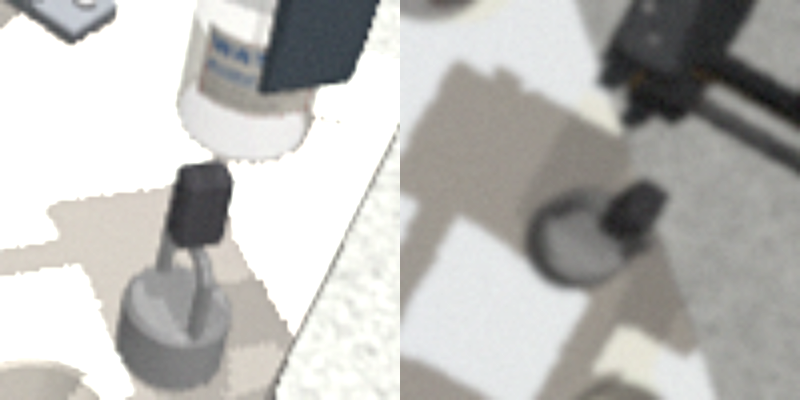

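The weight is upright and clear, with its block at about (200,205) in the left crop. The fingers are above it, so I'll go down and grip.

>>> send_rows:
  deltas:
    - [[0.003,0.0017,0.053],[0,0,0]]
    - [[0,0,0.053],[0,0,0]]
    - [[0,0,0.053],[0,0,0]]
    - [[0,0,0.053],[0,0,0]]
    - [[0,0,0.053],[0,0,0]]
    - [[0,0,0],[0,0,0]]
    - [[0,0,0],[0,0,0]]

```text
time_s: 3.8
ee_pos: [423.8, -217.2, 95.8]
ee_rot: [180.0, -0.0, 148.1]
force: [0.1, -0.4, 0.1]
gripper_width: 91.3
gripper_force: 0.0
```

>>> send_rows:
  deltas:
    - [[0,0,0],[0,0,0]]
    - [[0,0,0],[0,0,0]]
    - [[0,0,0],[0,0,0]]
    - [[0,0,0],[0,0,0]]
    - [[0,0,0],[0,0,0]]
    - [[0,0,0],[0,0,0]]
    - [[0,0,0],[0,0,0]]
    - [[0,0,0],[0,0,0]]
  grip: 1
  grip_force: 30

```text
time_s: 4.6
ee_pos: [423.7, -217.5, 95.4]
ee_rot: [180.0, -0.0, 148.0]
force: [0.5, 0.2, 0.5]
gripper_width: 30.2
gripper_force: 0.0
```

```bash
python3 -c "
from h import *
go(377,-9.3,160,180)"
```

```text
t 4.6 pos [ 423.7 -217.5   95.4] rot [ 1.7999e+02 -1.0000e-02  1.4804e+02] F [0.5 0.2 0.5] w 30.2 0.0 q [-29.  17. 113.   0.  50. -87.]
shift [ 0.2998  0.3039 -0.1292] rows>= 4.5 turn [ 0.    -0.    -1.116]
```

Still closing. I'll wait a little longer.

>>> send_rows:
  deltas:
    - [[0,0,0],[0,0,0]]
    - [[0,0,0],[0,0,0]]
    - [[0,0,0],[0,0,0]]
    - [[0,0,0],[0,0,0]]

```text
time_s: 5.0
ee_pos: [423.7, -217.5, 95.4]
ee_rot: [180.0, -0.0, 148.0]
force: [0.3, 0.3, -0.1]
gripper_width: 15.8
gripper_force: 30.0
```

>>> send_rows:
  deltas:
    - [[0,0,-0.0413],[0,0,0]]
    - [[0,0,-0.0413],[0,0,0]]
    - [[0,0,-0.0413],[0,0,0]]
    - [[0,0,0],[0,0,-0.279]]
    - [[0,0,0],[0,0,-0.279]]
    - [[0,0,0],[0,0,-0.279]]
    - [[0,0,0],[0,0,-0.279]]

```text
time_s: 5.7
ee_pos: [423.3, -217.3, 157.0]
ee_rot: [180.0, -0.1, -179.7]
force: [0.3, -0.7, -1.9]
gripper_width: 15.6
gripper_force: 30.0
```

>>> send_rows:
  deltas:
    - [[0.0156,0.0694,0],[0,0,0]]
    - [[0.0156,0.0694,0],[0,0,0]]
    - [[0.0156,0.0694,0],[0,0,0]]
    - [[0.0156,0.0694,0],[0,0,0]]
    - [[0.0156,0.0694,0],[0,0,0]]
    - [[0.0156,0.0694,0],[0,0,0]]
    - [[0,0,0],[0,0,0]]
    - [[0,0,0],[0,0,0]]

```text
time_s: 6.5
ee_pos: [376.7, -9.0, 157.3]
ee_rot: [-180.0, -0.0, -179.9]
force: [-0.0, 0.1, -1.5]
gripper_width: 16.1
gripper_force: 30.0
```

```bash
python3 - <<'E'
from h import *
import cv2
go(445,-9.3,157.4,180)
a=grab_frame('scene');b=grab_frame('top')
im=np.hstack([cv2.resize(a[190:310,320:440],(400,400)),cv2.resize(b[140:260,320:440],(400,400))])
cv2.imwrite('pics/w2.png',np.clip(im[:,:,::-1]*1.5,0,255).astype(np.uint8))
E
```

```text
t 6.5 pos [376.7  -9.  157.3] rot [-179.98   -0.   -179.85] F [-0.   0.1 -1.5] w 16.1 30.0 q [ -3.   4. 119.  -0.  56. -93.]
shift [-0.1367 -0.0009 -0.0003] rows>= 1.4 turn [-0.001 -0.     0.005]
```

View pics/w2.png

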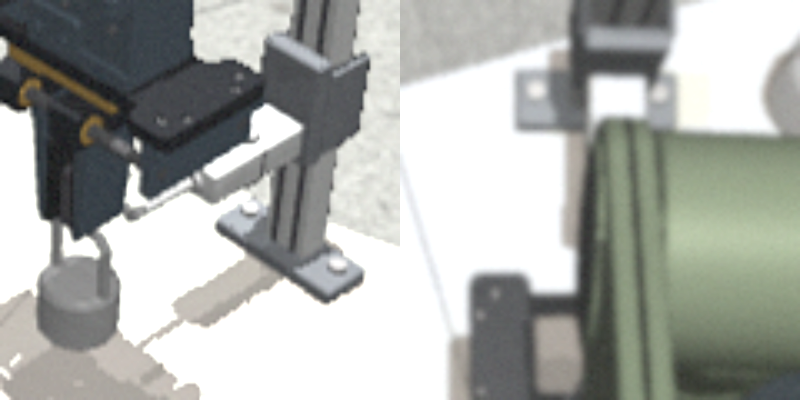

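The weight hangs in the fingers with its eye (about (80,245) in the left crop) in line with the hook tip at (130,212). I'll thread it on.

>>> send_rows:
  deltas:
    - [[-0.0274,0,0],[0,0,0]]
    - [[-0.0274,0,0],[0,0,0]]
    - [[-0.0274,0,0],[0,0,0]]
    - [[-0.0274,0,0],[0,0,0]]
    - [[-0.0274,0,0],[0,0,0]]
    - [[0,0,0],[0,0,0]]
    - [[0,0,0],[0,0,0]]

```text
time_s: 7.3
ee_pos: [445.2, -9.3, 157.0]
ee_rot: [180.0, -0.1, -180.0]
force: [0.3, 0.6, -2.0]
gripper_width: 15.8
gripper_force: 30.0
```

```bash
python3 - <<'E'
from h import *
import cv2
go(445,-9.3,142.4,180)
a=grab_frame('scene')
im=cv2.resize(a[170:310,320:460],(560,560))
cv2.imwrite('pics/w3.png',np.clip(im[:,:,::-1]*1.5,0,255).astype(np.uint8))
E
```

```text
t 7.3 pos [445.2  -9.3 157. ] rot [ 1.7999e+02 -9.0000e-02 -1.7998e+02] F [ 0.3  0.6 -2. ] w 15.8 30.0 q [ -3.  10. 112.   0.  58. -93.]
shift [0.0004 0.     0.0293] rows>= 0.3 turn [ 0.    -0.003  0.001]
```

View pics/w3.png

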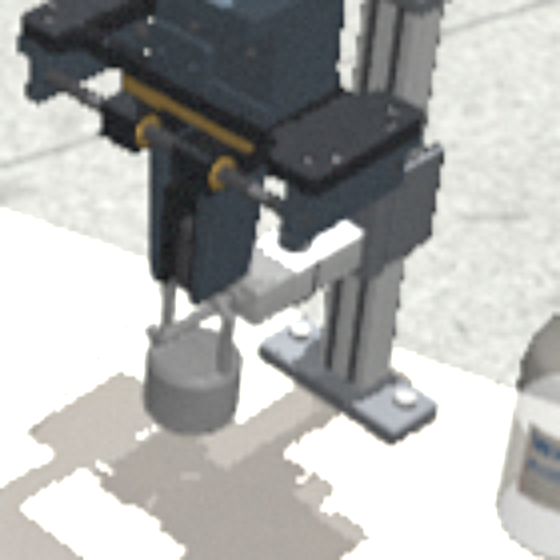

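The rod runs through the eye, with its tip visible at (153,335) in front of the wire. Next I'll lower it.

>>> send_rows:
  deltas:
    - [[0,0,0.008],[0,0,0]]
    - [[0,0,0.008],[0,0,0]]
    - [[0,0,0.007],[0,0,0]]
    - [[0,0,0.002],[0,0,0]]
    - [[0,0,0],[0,0,0]]

```text
time_s: 7.85
ee_pos: [445.2, -9.3, 144.7]
ee_rot: [180.0, -0.0, -180.0]
force: [-1.0, -0.2, -2.5]
gripper_width: 15.9
gripper_force: 30.0
```

>>> send_rows:
  deltas:
    - [[0,0,0.002],[0,0,0]]
    - [[0,0,0.002],[0,0,0]]
    - [[0,0,0],[0,0,0]]

```text
time_s: 8.15
ee_pos: [445.4, -9.4, 142.8]
ee_rot: [180.0, -0.0, -180.0]
force: [0.9, -0.7, -1.9]
gripper_width: 16.1
gripper_force: 30.0
```

>>> send_rows:
  deltas:
    - [[0,0,0.002],[0,0,0]]
    - [[0,0,0],[0,0,0]]

```text
time_s: 8.35
ee_pos: [445.6, -9.3, 142.1]
ee_rot: [180.0, 0.0, -180.0]
force: [-0.6, -0.6, -0.9]
gripper_width: 15.7
gripper_force: 30.0
```

>>> send_rows:
  deltas:
    - [[0,0,0.002],[0,0,0]]
    - [[0,0,0],[0,0,0]]

```text
time_s: 8.55
ee_pos: [445.6, -9.4, 141.7]
ee_rot: [180.0, 0.0, -180.0]
force: [-1.3, 0.2, 4.9]
gripper_width: 15.8
gripper_force: 30.0
```

>>> send_rows:
  deltas:
    - [[0,0,0],[0,0,0]]
    - [[0,0,0],[0,0,0]]
    - [[0,0,0],[0,0,0]]
    - [[0,0,0],[0,0,0]]
    - [[0,0,0],[0,0,0]]
    - [[0,0,0],[0,0,0]]
    - [[0,0,0],[0,0,0]]
    - [[0,0,0],[0,0,0]]
  grip: 0

```text
time_s: 9.35
ee_pos: [445.4, -9.3, 140.9]
ee_rot: [180.0, 0.0, -180.0]
force: [0.0, 0.9, -0.1]
gripper_width: 77.0
gripper_force: 0.0
```

>>> send_rows:
  deltas:
    - [[0,0,-0.03],[0,0,0]]
    - [[0,0,-0.06],[0,0,0]]
    - [[0,0,-0.06],[0,0,0]]
    - [[0,0,-0.06],[0,0,0]]

```text
time_s: 9.75
ee_pos: [445.2, -9.4, 247.0]
ee_rot: [180.0, -0.0, -180.0]
force: [0.8, 1.2, 0.5]
gripper_width: 90.8
gripper_force: 0.0
```

```bash
python3 - <<'E'
from h import *
import cv2
go(452.6,279.4,246,94)
a=grab_frame('scene')
for l in('weight',): print([(d['p'],d['bbox']) for d in trace('scene',l)])
im=np.hstack([cv2.resize(a[170:310,320:460],(400,400)),cv2.resize(a[160:280,220:340],(400,400))])
cv2.imwrite('pics/w4.png',np.clip(im[:,:,::-1]*1.5,0,255).astype(np.uint8))
E
```

```text
t 9.75 pos [445.2  -9.4 247. ] rot [ 1.8000e+02 -2.0000e-02 -1.7999e+02] F [0.8 1.2 0.5] w 90.8 0.0 q [ -3.   6. 103.   0.  71. -93.]
shift [-0.015   0.5775  0.002 ] rows>= 5.8 turn [-0.000e+00 -1.000e-03  3.002e+00]
[(0.75, [355.6, 230.7, 25.6, 51.7])]
```

View pics/w4.png

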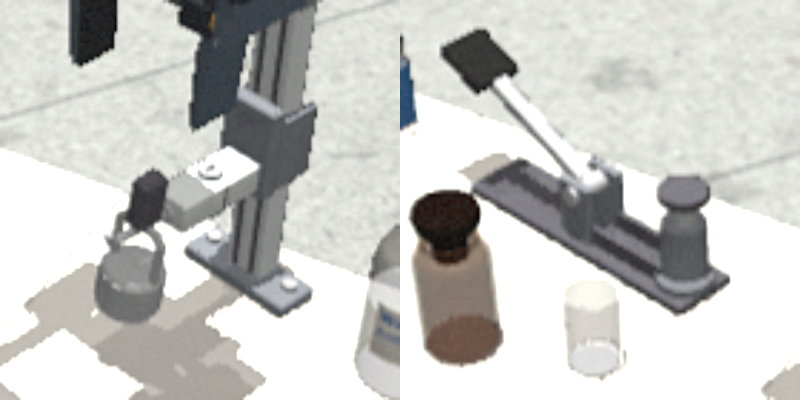

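The weight hangs on the hook, let go: its disc is at (130,285) in the left crop and the eye is over the rod. The jack is undisturbed, so I'll go to it.

>>> send_rows:
  deltas:
    - [[-0.0021,0.0825,0],[0,0,0]]
    - [[-0.0021,0.0825,0],[0,0,0]]
    - [[-0.0021,0.0825,0],[0,0,0]]
    - [[-0.0021,0.0825,0],[0,0,0]]
    - [[-0.0021,0.0825,0],[0,0,0]]
    - [[-0.0021,0.0825,0],[0,0,0]]
    - [[-0.0021,0.0825,0],[0,0,0]]

```text
time_s: 10.55
ee_pos: [452.0, 280.9, 244.8]
ee_rot: [-180.0, -0.1, -180.0]
force: [1.0, -0.7, -0.4]
gripper_width: 91.2
gripper_force: 0.0
```

>>> send_rows:
  deltas:
    - [[0,0,0],[0,0,0.3]]
    - [[0,0,0],[0,0,0.3]]
    - [[0,0,0],[0,0,0.3]]
    - [[0,0,0],[0,0,0.3]]
    - [[0,0,0],[0,0,0.3]]
    - [[0,0,0],[0,0,0.3]]
    - [[0,0,0],[0,0,0.3]]
    - [[0,0,0],[0,0,0.3]]
    - [[0,0,0],[0,0,0.3]]
    - [[0,0,0],[0,0,0.3]]

```text
time_s: 11.55
ee_pos: [452.2, 279.2, 244.7]
ee_rot: [-179.9, 0.0, 93.7]
force: [-0.8, 0.2, 0.2]
gripper_width: 91.4
gripper_force: 0.0
```

```bash
python3 - <<'E'
from h import *
go(452.6,279.4,37,94)
# re-fit check: residual view of saddle by network, both cameras
for n in('scene','top'):
    grab_frame(n)
    for l in('saddle_top','jack'):
        for d in trace(n,l)[:1]: print(n,l,d['p'],d['bbox'],np.round(back(n,d['bbox'][0]+d['bbox'][2]/2,d['bbox'][1]+d['bbox'][3]/2,84.5),1))
print(pose([452.6,279.4,np.radians(-86)],[90,0,84.5]))
E
```

```text
t 11.55 pos [452.2 279.2 244.7] rot [-1.799e+02  4.000e-02  9.372e+01] F [-0.8  0.2  0.2] w 91.4 0.0 q [30. 14. 94.  0. 73. 27.]
shift [0.0007 0.0015 0.4155] rows>= 4.2 turn [-0.003  0.002 -0.01 ]
scene saddle_top 0.48 [294.5, 214.4, 17.7, 12.7] [447.8 180.6  84.5]
top jack 0.6 [154.4, 210.4, 137.2, 25.2] [449.5 296.1  84.5]
[458.87808264 189.61923548  84.5       ]
```

>>> send_rows:
  deltas:
    - [[0,0,0.06],[0,0,0]]
    - [[0,0,0.06],[0,0,0]]
    - [[0,0,0.06],[0,0,0]]
    - [[0,0,0.06],[0,0,0]]
    - [[0,0,0.06],[0,0,0]]
    - [[0,0,0.05],[0,0,0]]
    - [[0,0,0.03],[0,0,0]]
    - [[0,0,0.02],[0,0,0]]
    - [[0,0,0.0155],[0,0,0]]
    - [[0,0,0],[0,0,0]]

```text
time_s: 12.85
ee_pos: [452.4, 279.3, 37.6]
ee_rot: [-179.9, 0.0, 94.1]
force: [0.5, -0.4, 0.4]
gripper_width: 91.3
gripper_force: 0.0
```

>>> send_rows:
  deltas:
    - [[0,0,0],[0,0,0]]
    - [[0,0,0],[0,0,0]]
    - [[0,0,0],[0,0,0]]
    - [[0,0,0],[0,0,0]]
    - [[0,0,0],[0,0,0]]
    - [[0,0,0],[0,0,0]]
    - [[0,0,0],[0,0,0]]
    - [[0,0,0],[0,0,0]]
    - [[0,0,0],[0,0,0]]
  grip: 1
  grip_force: 60

```text
time_s: 13.75
ee_pos: [453.1, 279.5, 38.2]
ee_rot: [180.0, -0.0, 94.1]
force: [2.7, 0.7, -0.6]
gripper_width: 35.6
gripper_force: 60.0
```

>>> send_rows:
  deltas:
    - [[0,0,-0.006],[0,0,0]]
    - [[0,0,-0.006],[0,0,0]]
    - [[0,0,0],[0,0,0.143]]
    - [[0,0,0],[0,0,0]]
    - [[-0.02,0.016,0],[0,0,0]]
    - [[-0.04,0.032,0],[0,0,0]]
    - [[-0.04,0.032,0],[0,0,0]]
    - [[-0.04,0.032,0],[0,0,0]]
    - [[-0.02,0.016,0],[0,0,0]]
    - [[0,0,0],[0,0,0]]

```text
time_s: 14.75
ee_pos: [517.7, 197.8, 44.0]
ee_rot: [180.0, 0.0, 89.9]
force: [-0.1, -0.1, -7.1]
gripper_width: 35.5
gripper_force: 60.0
```

```bash
python3 - <<'E'
from h import *
import cv2
go(517.4,80.7,41.5,90)
a=grab_frame('scene');b=grab_frame('top')
im=np.hstack([cv2.resize(a[140:290,270:420],(400,400)),cv2.resize(b[130:280,240:390],(400,400))])
cv2.imwrite('pics/j1.png',np.clip(im[:,:,::-1]*1.5,0,255).astype(np.uint8))
E
```

```text
t 14.75 pos [517.7 197.8  44. ] rot [1.7999e+02 1.0000e-02 8.9870e+01] F [-0.1 -0.1 -7.1] w 35.5 60.0 q [ 20.  27. 106.  -0.  47.  20.]
shift [-0.2343 -0.      0.0049] rows>= 2.3 turn [ 0.     0.    -0.005]
```

View pics/j1.png

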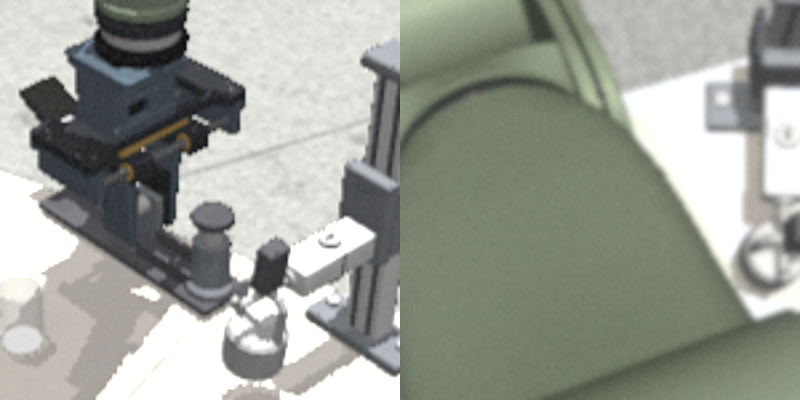

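The jack hangs level in the gripper; the saddle centre is at about (212,212) in the left crop, i.e. (349.5,219.5) in the full picture. I'll compare that with what I expect.

```bash
python3 - <<'E'
from h import *
import cv2
print(back('scene',349.5,219.5,90.3),'screw',back('scene',393.75,229.5,128))
E
```

```text
[519.06450874 110.3219727   90.3       ] screw [520.85062194  -9.20297021 128.        ]
```

>>> send_rows:
  deltas:
    - [[-0.03,0.002,0],[0,0,0]]
    - [[-0.045,0,0],[0,0,0]]
    - [[-0.045,0,0],[0,0,0]]
    - [[-0.045,0,0],[0,0,0]]
    - [[-0.045,0,0],[0,0,0]]
    - [[-0.027,0,0],[0,0,0]]
    - [[0,0,0],[0,0,0]]
    - [[0,0,0],[0,0,0]]

```text
time_s: 15.65
ee_pos: [517.5, 81.2, 44.2]
ee_rot: [180.0, -0.0, 89.9]
force: [-0.1, 0.3, -6.4]
gripper_width: 35.4
gripper_force: 60.0
```

```bash
python3 - <<'E'
from h import *
import cv2
go(518.5,79.5,38.2,90)
a=grab_frame('scene')
im=cv2.resize(a[165:285,310:440],None,fx=5,fy=5,interpolation=cv2.INTER_CUBIC)
cv2.imwrite('pics/j2.png',np.clip(im[:,:,::-1]*1.5,0,255).astype(np.uint8))
E
```

```text
t 15.65 pos [517.5  81.2  44.2] rot [ 1.7999e+02 -4.0000e-02  8.9950e+01] F [-0.1  0.3 -6.4] w 35.4 60.0 q [  8.  25. 110.   0.  45.   8.]
shift [-0.0034  0.002   0.012 ] rows>= 0.1 turn [ 0.    -0.001 -0.002]
```

View pics/j2.png

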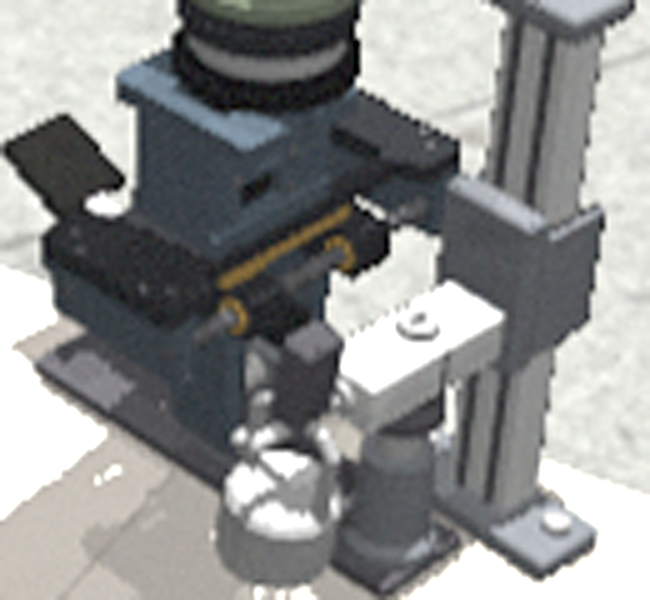

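The saddle column stands beneath the arm, below the screw head at (418,325) in the crop. Next I'll adjust slightly, set it down and release.

>>> send_rows:
  deltas:
    - [[-0.003,0.002,0.005],[0,0,0]]
    - [[0,0,0.005],[0,0,0]]
    - [[0,0,0.002],[0,0,0]]
    - [[0,0,0],[0,0,0]]

```text
time_s: 16.1
ee_pos: [518.6, 79.8, 38.2]
ee_rot: [180.0, -0.0, 90.0]
force: [0.2, 0.1, -3.6]
gripper_width: 35.9
gripper_force: 60.0
```

```bash
python3 - <<'E'
from h import *
go(518.5,79.5,38.2,90)
print((proj('scene',[[518.5,-10.5,15],[520.85,-9.2,15]])-[310,165])*5)
E
```

```text
t 16.1 pos [518.6  79.8  38.2] rot [ 1.800e+02 -2.000e-02  8.998e+01] F [ 0.2  0.1 -3.6] w 35.9 60.0 q [  7.  25. 111.   0.  44.   7.]
shift [-0.0006 -0.0003  0.0001] rows>= 0.0 turn [ 0.    -0.001 -0.001]
[[393.33757812 539.89316811]
 [394.68433005 535.92177365]]
```

>>> send_rows:
  deltas:
    - [[0,0,0.001],[0,0,0]]
    - [[0,0,0],[0,0,0]]
    - [[0,0,0],[0,0,0]]
    - [[0,0,0],[0,0,0]]
    - [[0,0,0],[0,0,0]]
    - [[0,0,0],[0,0,0]]
    - [[0,0,0],[0,0,0]]
  grip: 0

```text
time_s: 16.8
ee_pos: [518.6, 79.4, 37.6]
ee_rot: [180.0, -0.0, 90.0]
force: [-0.1, -0.5, -0.6]
gripper_width: 88.8
gripper_force: 0.0
```

>>> send_rows:
  deltas:
    - [[0,0,-0.03],[0,0,0]]
    - [[0,0,-0.06],[0,0,0]]
    - [[0,0,-0.06],[0,0,0]]
    - [[0,0,-0.06],[0,0,0]]
    - [[0,0,-0.05],[0,0,0]]

```text
time_s: 17.3
ee_pos: [518.8, 79.4, 169.4]
ee_rot: [179.9, -0.0, 90.0]
force: [-0.2, 0.2, -0.3]
gripper_width: 90.8
gripper_force: 0.0
```

>>> send_rows:
  deltas:
    - [[0.035,0,0],[0,0,0]]
    - [[0.06,0,0],[0,0,0]]
    - [[0.06,0,0],[0,0,0]]
    - [[0.055,0,0],[0,0,0]]
    - [[0,0,0],[0,0,0]]
    - [[0,0,0],[0,0,0]]
    - [[0,0,0],[0,0,0]]
    - [[0,0,0],[0,0,0]]
    - [[0,0,0],[0,0,0]]
    - [[0,0,0],[0,0,0]]
  grip: 1
  grip_force: 20

```text
time_s: 18.3
ee_pos: [518.7, 183.8, 167.7]
ee_rot: [180.0, -0.0, 89.9]
force: [0.2, -0.2, -0.4]
gripper_width: 14.1
gripper_force: 0.0
```

```bash
python3 - <<'E'
from h import *
import cv2
go(518.5,184,126,90)
a=grab_frame('scene')
im=cv2.resize(a[145:285,290:440],None,fx=4,fy=4,interpolation=cv2.INTER_CUBIC)
cv2.imwrite('pics/j3.png',np.clip(im[:,:,::-1]*1.5,0,255).astype(np.uint8))
E
```

```text
t 18.3 pos [518.7 183.8 167.7] rot [179.99  -0.    89.92] F [ 0.2 -0.2 -0.4] w 14.1 0.0 q [18. 19. 98.  0. 63. 18.]
shift [ 0.0005 -0.0004  0.0834] rows>= 0.8 turn [ 0.    -0.    -0.003]
```

View pics/j3.png

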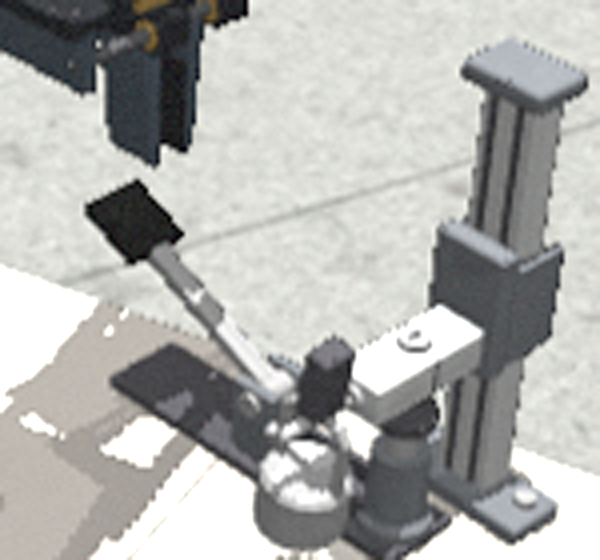

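The handle is up, the paddle is at (135,222) in the crop, the fingers are above it and the weight still hangs. Now the first pump.

>>> send_rows:
  deltas:
    - [[0,0,0.05],[0,0,0]]
    - [[0,0,0.035],[0,0,0]]
    - [[0.006,0,0.02],[0,0,0]]
    - [[0.006,0,0.02],[0,0,0]]
    - [[0.005,0,0.02],[0,0,0]]
    - [[0.004,0,0.02],[0,0,0]]
    - [[0.003,0,0.02],[0,0,0]]
    - [[0.002,0,0.02],[0,0,0]]

```text
time_s: 19.15
ee_pos: [518.8, 198.7, 65.7]
ee_rot: [179.9, -0.1, 90.0]
force: [-2.8, 1.5, 7.3]
gripper_width: 0.3
gripper_force: 3.9
```

>>> send_rows:
  deltas:
    - [[0.001,0,0.015],[0,0,0]]
    - [[0,0,0.011],[0,0,0]]
    - [[0,0,0],[0,0,0]]

```text
time_s: 19.45
ee_pos: [518.9, 198.8, 52.6]
ee_rot: [180.0, -0.1, 90.0]
force: [-2.6, 2.2, 8.5]
gripper_width: 0.5
gripper_force: 4.4
```

```bash
python3 - <<'E'
from h import *
go(518.5,199,46,90)
E
```

```text
t 19.45 pos [518.9 198.8  52.6] rot [ 1.7996e+02 -7.0000e-02  8.9970e+01] F [-2.6  2.2  8.5] w 0.5 4.4 q [ 20.  26. 106.   0.  48.  20.]
shift [ 0.0003 -0.0008  0.0132] rows>= 0.1 turn [ 0.002 -0.003 -0.001]
```

>>> send_rows:
  deltas:
    - [[0,0,0.006],[0,0,0]]
    - [[0,0,0.004],[0,0,0]]
    - [[0,0,0],[0,0,0]]
    - [[0,0,0],[0,0,0]]

```text
time_s: 19.85
ee_pos: [518.9, 198.6, 48.4]
ee_rot: [179.9, -0.1, 90.0]
force: [-3.5, 0.7, 10.3]
gripper_width: 0.5
gripper_force: 5.1
```

>>> send_rows:
  deltas:
    - [[0,0,0.003],[0,0,0]]
    - [[0,0,0],[0,0,0]]
    - [[0,0,0],[0,0,0]]

```text
time_s: 20.15
ee_pos: [518.9, 198.5, 48.0]
ee_rot: [179.9, -0.1, 90.0]
force: [-5.4, 0.2, 17.1]
gripper_width: 0.4
gripper_force: 8.7
```

```bash
python3 - <<'E'
from h import *
grab_frame('scene')
for l in('stage','weight','handle'): print(l,[(round(float(d['p']),2),np.round(d['bbox'])) for d in trace('scene',l)[:1]])
E
```

```text
stage [(0.79, array([357., 191.,  79.,  55.]))]
weight [(0.74, array([351., 219.,  30.,  57.]))]
handle [(0.52, array([303., 222.,  55.,  20.]))]
```

>>> send_rows:
  deltas:
    - [[0,0,-0.01],[0,0,0]]
    - [[0,0,-0.015],[0,0,0]]
    - [[-0.001,0,-0.015],[0,0,0]]
    - [[-0.002,0,-0.018],[0,0,0]]
    - [[-0.003,0,-0.018],[0,0,0]]
    - [[-0.004,0,-0.018],[0,0,0]]
    - [[-0.005,0,-0.018],[0,0,0]]
    - [[-0.006,0,-0.018],[0,0,0]]
    - [[-0.006,0,-0.018],[0,0,0]]
    - [[0,0,-0.02],[0,0,0]]

```text
time_s: 21.35
ee_pos: [518.5, 183.8, 129.9]
ee_rot: [-180.0, 0.0, 89.9]
force: [-0.1, 0.1, -0.3]
gripper_width: 0.1
gripper_force: 0.0
```

>>> send_rows:
  deltas:
    - [[0,0,-0.02],[0,0,0]]
    - [[0,0,0],[0,0,0]]
    - [[0,0,0],[0,0,0]]
    - [[0,0,0],[0,0,0]]
    - [[0,0,0],[0,0,0]]

```text
time_s: 21.85
ee_pos: [518.3, 184.4, 139.1]
ee_rot: [-179.9, 0.0, 90.0]
force: [0.2, 0.3, -0.4]
gripper_width: 0.4
gripper_force: 0.0
```

```bash
python3 - <<'E'
from h import *
go(518.5,184,126,90)
for n in('scene','top'):
  grab_frame(n)
  for l in('stage','weight','handle','paddle','jack'): print(n,l,[(round(float(d['p']),2),np.round(d['bbox'])) for d in trace(n,l)[:1]])
E
```

```text
t 21.85 pos [518.3 184.4 139.1] rot [-1.7994e+02  2.0000e-02  8.9980e+01] F [ 0.2  0.3 -0.4] w 0.4 0.0 q [ 18.  20. 100.   0.  59.  18.]
shift [-0.0007  0.0005  0.0262] rows>= 0.3 turn [-0.002  0.001 -0.001]
scene stage [(0.98, array([356., 202.,  77.,  54.]))]
scene weight [(0.7, array([355., 229.,  25.,  52.]))]
scene handle [(0.63, array([311., 192.,  51.,  54.]))]
scene paddle [(0.7, array([310., 193.,  54.,  51.]))]
scene jack [(0.84, array([312., 191.,  91.,  98.]))]
top stage [(0.74, array([371., 132.,  30., 105.]))]
top weight [(0.67, array([366., 209.,  32.,  30.]))]
top handle []
top paddle [(0.68, array([372., 130.,  31., 110.]))]
top jack [(0.88, array([349., 186.,  35.,  23.]))]
```

The stage rose about 11 px and came back down, with the weight still hung. I'll check the jack for drift, then press again.

```bash
python3 - <<'E'
from h import *
import cv2
for p in([518.5,79.5,-np.pi/2],):
    X=[[110,-26,0],[110,26,0],[110,26,8],[-132,21,115],[-132,-21,115],[-105,-26,0]]
    print(np.round(proj('scene',pose(p,X)),1).tolist())
im=grab_frame('scene');d=trace('scene','jack')[0]['pixels'];r,c=np.nonzero(d)
print(c.min(),c.max(),r.min(),r.max(),'lowest at',c[r==r.max()].mean(),'rightmost row',r[c==c.max()].mean(),'leftmost row',r[c==c.min()].mean())
E
```

```text
[[387.1, 288.6], [403.2, 277.4], [403.6, 274.6], [324.3, 187.9], [310.6, 194.8], [317.1, 241.9]]
311 401 192 286 lowest at 386.5 rightmost row 275.0 leftmost row 198.0
```

>>> send_rows:
  deltas:
    - [[0,0,0.026],[0,0,0]]
    - [[0.006,0,0.02],[0,0,0]]
    - [[0.006,0,0.02],[0,0,0]]
    - [[0.005,0,0.02],[0,0,0]]
    - [[0.004,0,0.02],[0,0,0]]
    - [[0.003,0,0.02],[0,0,0]]
    - [[0.002,0,0.02],[0,0,0]]
    - [[0.001,0,0.015],[0,0,0]]
    - [[0,0,0.011],[0,0,0]]
    - [[0,0,0.01],[0,0,0]]

```text
time_s: 23.55
ee_pos: [519.1, 199.0, 49.2]
ee_rot: [179.9, -0.1, 90.0]
force: [-0.8, 1.9, 10.2]
gripper_width: 0.0
gripper_force: 4.9
```

>>> send_rows:
  deltas:
    - [[0,0,0.005],[0,0,0]]
    - [[0,0,0],[0,0,0]]
    - [[0,0,0],[0,0,0]]
    - [[0,0,0],[0,0,0]]
    - [[0,0,0],[0,0,0]]
    - [[0,0,0],[0,0,0]]
    - [[0,0,0],[0,0,0]]
    - [[0,0,0],[0,0,0]]
    - [[0,0,0],[0,0,0]]

```text
time_s: 24.45
ee_pos: [519.2, 199.0, 48.0]
ee_rot: [179.9, -0.1, 90.0]
force: [-3.4, 2.8, 16.8]
gripper_width: 0.5
gripper_force: 8.2
```

```bash
python3 - <<'E'
from h import *
go(518.5,199,48,90)
grab_frame('scene')
for l in('stage','weight','handle','jack'): print(l,[(round(float(d['p']),2),np.round(d['bbox'])) for d in trace('scene',l)[:1]])
E
```

```text
t 24.45 pos [519.2 199.   48. ] rot [ 1.7989e+02 -1.0000e-01  8.9960e+01] F [-3.4  2.8 16.8] w 0.5 8.2 q [ 20.  27. 106.   0.  47.  20.]
shift [ 0.0001 -0.0014  0.0001] rows>= 0.0 turn [ 0.004 -0.004 -0.001]
stage [(0.76, array([357., 192.,  77.,  53.]))]
weight [(0.77, array([350., 220.,  29.,  55.]))]
handle [(0.53, array([308., 221.,  51.,  22.]))]
jack [(0.68, array([307., 219.,  96.,  70.]))]
```

The stage is up, the handle is held at the bottom with 17 N, and the weight still hangs, so I'm handing in.

```bash
python3 -c "
from workcell import *
print(job_done())"
```

```text
the job is handed in; nothing more can be done
None
```

I handed the job in at about 24 s of the 64 s allowed: the weight hangs on the hook, the jack stands under the lift pad and has been pumped once, and the arm is holding the handle down with about 17 N under the raised stage; no verdict came back.

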